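# Tag the brown tin and bring it to the front of the candle carousel

## Task

Hang the orange batch tag by its hole on the brass post outside the brown tin, right down flat on the turntable, while the turntable still stands as found. Let go of the tag, then turn the turntable by its black centre knob until the brown tin is at the yellow front pointer, in line with it, and finish with the knob still gripped, holding the turntable still. Do not push the tins, and leave the lighter and the glass candle where they are.

Things in the scene. Friction and masses are not known exactly. Their poses are not given: they have to be found in the camera images.
- carousel_foot: Fixed dark foot of the carousel, flat on the table. Origin on the turning axis at table height; z up. Its -x axis is the front: an arm runs that way to a yellow cone, 40 mm tall, 182 mm from the axis, the front pointer. The foot stands roughly, not exactly, facing the robot.
- turntable (a joint): Angle of the turntable in rad, 0 at the start, positive anticlockwise seen from above; it can turn a full turn either way. The turntable is a grey disc, 316 mm across, upper face 30 mm above the table, with five places 72 degrees apart on white round spots. It turns stiffly (about 0.12 N m) and stays where it is left.
- knob: Black round knob, 44 mm across, on a steel stem at the centre of the turntable and fixed to it, so it turns the disc directly. Origin on the axis at the knob's underside, 104 mm above the table; the knob is 38 mm tall (top at 142 mm), straight-sided from 108 to 138 mm.
- tin_brown: The marked tin: candle tin, brown body and brown lid, the only brown one, 70 mm across, 48 mm tall, loose on the turntable, standing in one of its five places with its centre about 65 mm from the axis. Origin: centre of its underside. At the start it is in one of the four places at the front and the sides, never the rear one and never at the front pointer.
- tin_white: Closed candle tin, pale grey-white lid, 70 mm across, 48 mm tall, loose on the turntable, standing in one of its five places with its centre about 65 mm from the axis. Origin: centre of its underside.
- tin_pink: Open metal candle tin with pink wax, 68 mm across, 46 mm tall, loose on the turntable, standing in one of its five places with its centre about 65 mm from the axis. Origin: centre of its underside.
- tin_black: Small black tin, 51 mm across, 30 mm tall, loose on the turntable, standing in one of its five places with its centre about 65 mm from the axis. Origin: centre of its underside.
- tin_cream: Open metal candle tin with cream wax, 61 mm across, 40 mm tall, loose on the turntable, standing in one of its five places with its centre about 65 mm from the axis. Origin: centre of its underside.
- batch_tag: Orange plastic batch tag, about 30 g, loose on the table: a flat ring (24 mm across, hole 15 mm, 5 mm thick) with an upright finger tab. Origin: centre of the ring's hole, at its underside; +x points from the hole to the tab; the tab's centre is 24 mm from the origin along x; the tab is 20 mm long along x, 9 mm thick along y and its top is 40 mm above the underside.
- green_lighter: Green gas lighter lying on the table, 24 x 78 x 14 mm; leave it alone. Origin: centre of its underside.
- glass_candle: Candle in a glass jar, 68 mm across, 78 mm tall, right of the carousel; leave it alone. Origin: centre of its underside.
- post0 (a point): Tip of one of the five upright brass posts of the turntable, 7 mm thick, 30 mm tall, tip 60 mm above the table. Each stands straight outside one place, 122 mm from the axis (57 mm out from the tin's centre), and turns with the disc. Which post belongs to the brown tin varies.
- post1 (a point): Tip of one of the five upright brass posts of the turntable, 7 mm thick, 30 mm tall, tip 60 mm above the table. Each stands straight outside one place, 122 mm from the axis (57 mm out from the tin's centre), and turns with the disc. Which post belongs to the brown tin varies.
- post2 (a point): Tip of one of the five upright brass posts of the turntable, 7 mm thick, 30 mm tall, tip 60 mm above the table. Each stands straight outside one place, 122 mm from the axis (57 mm out from the tin's centre), and turns with the disc. Which post belongs to the brown tin varies.
- post3 (a point): Tip of one of the five upright brass posts of the turntable, 7 mm thick, 30 mm tall, tip 60 mm above the table. Each stands straight outside one place, 122 mm from the axis (57 mm out from the tin's centre), and turns with the disc. Which post belongs to the brown tin varies.
- post4 (a point): Tip of one of the five upright brass posts of the turntable, 7 mm thick, 30 mm tall, tip 60 mm above the table. Each stands straight outside one place, 122 mm from the axis (57 mm out from the tin's centre), and turns with the disc. Which post belongs to the brown tin varies.

How it is judged:
By the outcome, as a careful person would: the job done as asked, in the order asked, and still so for the second after the job is handed in, while the arm keeps its last pose, push and grip.
It also fails if it takes over 54 s, if anything falls off the work surface, if the arm or the gripper's body presses on something with over 40 N, if the wrist force passes 120 N, or if a joint passes its speed limit or range.

## Robot

A 6-joint arm with a two-finger parallel gripper is mounted at the origin on a cart in front of the work surface, level with it; the furniture and walls round the work are solid. World frame = base frame: x ahead of the robot, y to its left, z up, the work surface at z = 0. Lengths are in m, angles in degrees, forces in N, time in s.
With the tool pointing down it reaches from about 0.275 to 0.75 m from the base axis. Payload 10.2 kg.
Tool frame: the origin (TCP) lies midway between the tips of the shut fingers; the grasp point (between the pads) lies 19 mm behind it; z points along the fingers, y is the line along which they close (so a half turn about z gives the same grasp; the last joint's range is limited). The gripper opens to 85 mm and grips with 20 to 120 N. Pads are 22 mm wide; open, the fingers measure 114 mm over their backs; the gripper's body (76 mm by 85 mm) begins 54 mm behind the grasp point. The pads swing forward as they close: fully open they stand 13 mm farther back than shut.
Start: joints at [-84.993, 17.928, 85.812, -0, 76.261, -12.8], TCP at [0.161, -0.5, 0.231] pointing down, gripper open.
Joint ranges: [-168.41, 168.41], [-55.51, 124.54], [10.69, 146.95], [-70.63, 250.63], [1, 178], [-165.06, 165.06]. Speed limits (degrees/s): [136.94, 136.94, 172.46, 180, 180, 180].

## Interface

Orientations are given as a 3x3 rotation matrix whose columns are the frame's x, y, z axes.
In Python, from cell import telemetry, snapshot, manip, nets gives the robot as it stands.
- The arm moves only by the shell command python3 -m creep 'ROWS' [FORCE]. ROWS is JSON, a list of rows, each a list of 5 numbers: the shift along the tool's x, y, z in units of 0.2 m (1.0 is 0.2 m), then the turn about the tool's z in units of 45 degrees (1.0 is 45 degrees), then the finger opening in mm, from 0 to 85.4. A call has 1 to 12 rows; each row is the pose to reach, as a shift and turn from the pose commanded when the call began, along the tool's axes at that moment; what a row does not reach only later rows make up. A row lasts 1/12 s, in which the tool goes at most 41.7 mm and 7.16 degrees, less where a joint would pass 70% of its speed; a pose out of reach is approached as far as the arm can. A call with a number of a shift or a turn outside -1 to 1 is refused whole. A call with a gripper value outside its range is refused whole. The fingers move at their own pace and stop on an object; FORCE is the grip in N (left out, the last holds). Time passes only in rows, so rows that repeat a pose let the fingers close. It gives the time, the measured TCP pose, the force, the opening and the grip force at its end, in the units of the state.
- telemetry.get_state(): the state, without advancing time (a new reading comes with each control period).
- snapshot(name): name is "scene" or "top"; returns a dict with "image" (384x512x3 uint8, red, green, blue), "K" (3x3 intrinsics, pixels), "T" (4x4, takes a point from camera to world coordinates). Camera axes: x right, y down, z forward; pixel columns grow to the right and rows downward; lengths in m; the calibration is good to about 2 mm. A picture is of the moment at which its call begins. There is no depth.
- manip.hand_in(): hands the job in; it is judged then, once.
Trained networks look in a picture, given as the dict that the camera call returned (one of the last four; its "shot" number tells which), for a name from the list of things; names that differ only in an ending like _2 or _b are one class to them, and where a whole thing is asked for, a point or a joint stands for the part that bears it (a point fixed in the world has none). Each returns a list of dicts, best first, with "conf" (0 to 1); they miss things now and then, are a little off and sometimes report something else, mostly with a low value. They report only what shows in the picture. A call takes as long as a camera call.
- nets.spot_in(thing, picture): "uv" ([column, row] in pixels, amid what is visible of it).
- nets.masks_of(thing, picture): "mask" (384x512 bool, what is visible of it) and "uv" ([column, row] in pixels, amid what is visible of it).
The state is a dict: "t": time; "joints": joint angles; "qvel": joint speeds; "joint_torque": joint torques, N m; "tcp_pos": TCP position; "eef_rot": TCP orientation; "force": force on the tool from outside, world axes, zero at the start; "moment": the same for the moment, N m; "gripper_width": finger opening in m; "grip_force": force on a finger pad.
Only numpy, scipy, OpenCV 4.12 (cv2) and the standard library are available. Lean on these libraries where they do the work, as an engineer would, in place of code of your own. Each camera call takes 0.05 s, during which the arm holds its last target. There are 200 camera calls.

## Working session

There is one attempt and no reset: what is moved stays moved. The work goes in short steps, Python scripts to look and compute and a shell command to move; the robot and the scene stay as the last step left them, time stands still between calls to the robot, and variables do not carry over. Pictures are saved under pics/ and viewed, at most 10 in all, crops included, and the job is handed in when it is done.

```bash
mkdir -p pics; ls
cat > h.py <<'E'
import numpy as np, cv2
from cell import telemetry, snapshot, manip, nets
def ray(p,uv):
    d=np.linalg.inv(p["K"])@np.array([uv[0],uv[1],1.]); T=np.array(p["T"]); return T[:3,3],T[:3,:3]@d
def at(p,uv,z):
    o,d=ray(p,uv); return o+d*(z-o[2])/d[2]
def proj(p,X):
    T=np.linalg.inv(p["T"]); c=T[:3,:3]@np.array(X)+T[:3,3]; q=p["K"]@c; return q[:2]/q[2]
def tri(obs):
    A=np.zeros((3,3));b=np.zeros(3)
    for p,uv in obs:
        o,d=ray(p,uv); d=d/np.linalg.norm(d); M=np.eye(3)-np.outer(d,d); A+=M;b+=M@o
    return np.linalg.solve(A,b)
E
python3 - <<'E'
from h import *
s=telemetry.get_state(); print(s["t"],s["tcp_pos"],s["eef_rot"])
ps={n:snapshot(n) for n in("scene","top")}
for n,p in ps.items():
    cv2.imwrite(f"pics/{n}0.png",cv2.cvtColor(p["image"],cv2.COLOR_RGB2BGR)); print(n,np.round(p["T"],3).tolist(),p["K"][0][0])
for t in["carousel_foot","knob","tin_brown","batch_tag","post0","green_lighter","glass_candle"]:
    for n,p in ps.items(): print(t,n,[(round(r["conf"],2),np.round(r["uv"],1).tolist()) for r in nets.spot_in(t,p)][:6])
E
```

```text
pics
0.0 [ 0.16053266 -0.49957934  0.23072953] [[ 9.52087788e-01  3.05824842e-01 -1.00666144e-04]
 [ 3.05824701e-01 -9.52086912e-01  1.32805662e-03]
 [ 3.10309787e-04 -1.29521268e-03 -9.99999113e-01]]
scene [[-0.504, -0.556, 0.661, -0.518], [-0.863, 0.337, -0.376, 0.612], [-0.013, -0.76, -0.65, 1.131], [0.0, 0.0, 0.0, 1.0]] 499.1459256863797
top [[0.022, -0.993, 0.117, 0.469], [-1.0, -0.021, 0.01, 0.017], [-0.007, -0.118, -0.993, 0.954], [0.0, 0.0, 0.0, 1.0]] 347.07670256313304
carousel_foot scene []
carousel_foot top [(0.7, [240.5, 263.7]), (0.34, [249.8, 200.4])]
knob scene [(0.73, [238.6, 181.4])]
knob top [(0.61, [247.3, 193.5])]
tin_brown scene [(0.72, [234.5, 207.7])]
tin_brown top [(0.75, [232.7, 213.5]), (0.49, [249.4, 198.2])]
batch_tag scene []
batch_tag top [(0.59, [137.7, 220.2])]
post0 scene [(0.63, [249.3, 212.9])]
post0 top [(0.57, [247.8, 196.4])]
green_lighter scene [(0.63, [344.2, 202.0])]
green_lighter top [(0.61, [357.6, 262.5])]
glass_candle scene [(0.37, [341.8, 182.9])]
glass_candle top [(0.59, [378.6, 222.8])]
```

View pics/scene0.png

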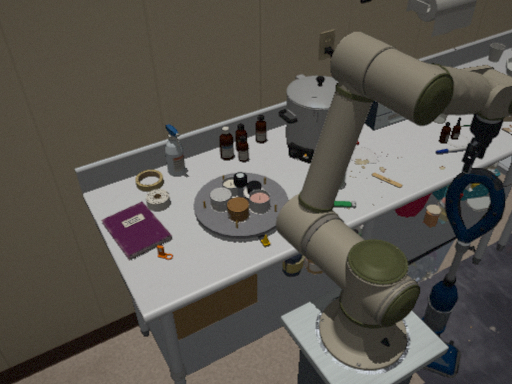

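```bash
python3 -c "
import cv2
i=cv2.imread('pics/top0.png')[130:320,100:360]; cv2.imwrite('pics/top0c.png',cv2.resize(i,None,fx=3,fy=3,interpolation=cv2.INTER_CUBIC))"
```

```text
(no output)
```

View pics/top0c.png

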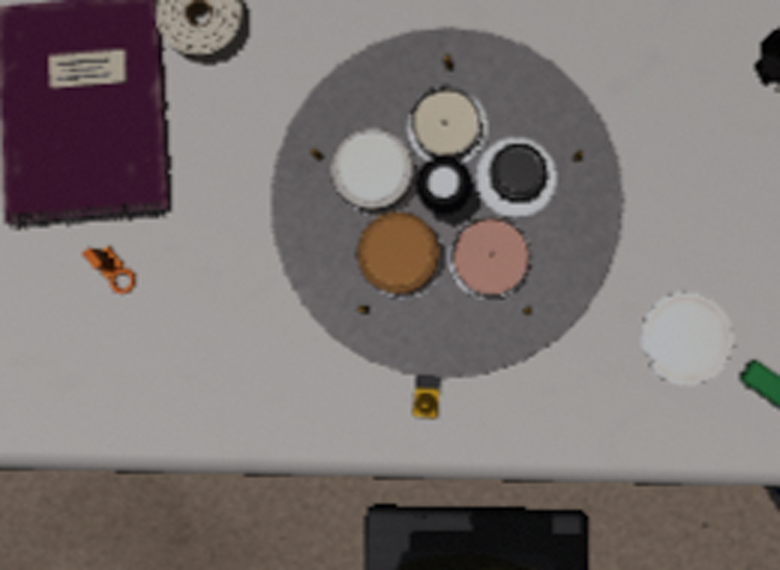

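The scene view shows the brown tin (236,208), its post and the tag (165,253). The top crop shows the brown tin at full-image (233,214), its post tip near (221,233), the pointer near (242,264), the tag ring at (141,224) and its tab near (134,217).

Run:
```python
from h import *
P={n:snapshot(n) for n in("scene","top")}; t=P["top"]; sc=P["scene"]
hsv=cv2.cvtColor(t["image"],cv2.COLOR_RGB2HSV); 
# disc outline: grey 
for n,p in P.items():
    for th in["knob","tin_brown","batch_tag","turntable","post0","carousel_foot"]:
        for r in nets.masks_of(th,p)[:2]:
            m=r["mask"]; ys,xs=np.nonzero(m); print(n,th,round(r["conf"],2),np.round(r["uv"],1),m.sum(),xs.min(),xs.max(),ys.min(),ys.max())
            if th=="turntable" and r["conf"]>.4:
                c=max(cv2.findContours(m.astype(np.uint8),0,2)[0],key=cv2.contourArea)[:,0]
                W=np.array([at(p,q,.03)[:2] for q in cv2.convexHull(c)[:,0].astype(float)])
                A=np.c_[2*W,np.ones(len(W))]; s=np.linalg.lstsq(A,(W**2).sum(1),rcond=None)[0]
                print("  disc",s[:2],np.sqrt(s[2]+s[:2]@s[:2]))
def blobs(p,lo,hi,roi):
    h=cv2.cvtColor(p["image"],cv2.COLOR_RGB2HSV); m=cv2.inRange(h,lo,hi); x0,y0,x1,y1=roi; k=np.zeros_like(m);k[y0:y1,x0:x1]=m[y0:y1,x0:x1]
    n,_,st,ce=cv2.connectedComponentsWithStats(k); return [(st[i].tolist(),ce[i].round(1).tolist()) for i in range(1,n) if st[i][4]>=3]
print("top sat",blobs(t,(8,90,20),(35,255,255),(190,138,310,275)))
print("scene sat",blobs(sc,(8,90,20),(35,255,255),(185,165,295,250)))
print("tag",blobs(t,(3,120,60),(18,255,255),(120,205,150,235)),blobs(sc,(3,120,60),(18,255,255),(145,235,180,265)))
big=cv2.resize(sc["image"][165:265,145:300],None,fx=5,fy=5,interpolation=cv2.INTER_CUBIC)
cv2.imwrite("pics/sc1.png",cv2.cvtColor(big,cv2.COLOR_RGB2BGR))
```

```text
scene knob 0.71 [240.2 179.6] 199 233 247 172 188
scene tin_brown 0.95 [236.1 212.1] 461 227 248 197 221
scene turntable 0.7 [249.3 212.5] 3225 193 287 172 238
  disc [0.5759336  0.04429955] 0.1604409603432548
scene turntable 0.66 [239.  180.6] 178 233 246 172 187
  disc [ 0.68273593 -0.01185081] 0.035097515085690076
scene post0 0.65 [250.  213.2] 3028 194 286 173 238
scene carousel_foot 0.51 [263.7 243.6] 85 259 269 236 246
top knob 0.59 [244.8 190.2] 260 239 256 182 200
top knob 0.58 [223.8 182.6] 567 211 237 173 199
top tin_brown 0.66 [233.8 213.3] 612 218 245 201 227
top turntable 0.93 [249.9 197.7] 8228 190 306 139 256
  disc [0.57809124 0.04091762] 0.15701346903895835
top post0 0.84 [251.1 197.8] 8575 190 307 139 255
top carousel_foot 0.69 [242.4 265.7] 100 237 245 255 269
top sat [([248, 149, 3, 4, 7], [248.9, 150.3]), ([204, 180, 3, 3, 5], [205.2, 180.8]), ([292, 180, 2, 3, 5], [292.6, 181.2]), ([219, 201, 28, 27, 583], [232.4, 213.9]), ([220, 232, 2, 2, 4], [220.5, 232.5]), ([238, 259, 9, 11, 82], [241.6, 263.7])]
scene sat [([223, 176, 1, 3, 3], [223.0, 177.0]), ([264, 178, 2, 6, 11], [264.5, 180.5]), ([227, 197, 22, 31, 443], [237.9, 208.7]), ([204, 201, 2, 7, 8], [204.1, 204.4]), ([275, 205, 1, 6, 6], [275.0, 207.5]), ([261, 234, 9, 13, 68], [265.1, 240.6])]
tag [([128, 212, 17, 16, 90], [136.4, 219.1])] [([157, 245, 16, 15, 92], [162.8, 252.6])]
```

View pics/sc1.png

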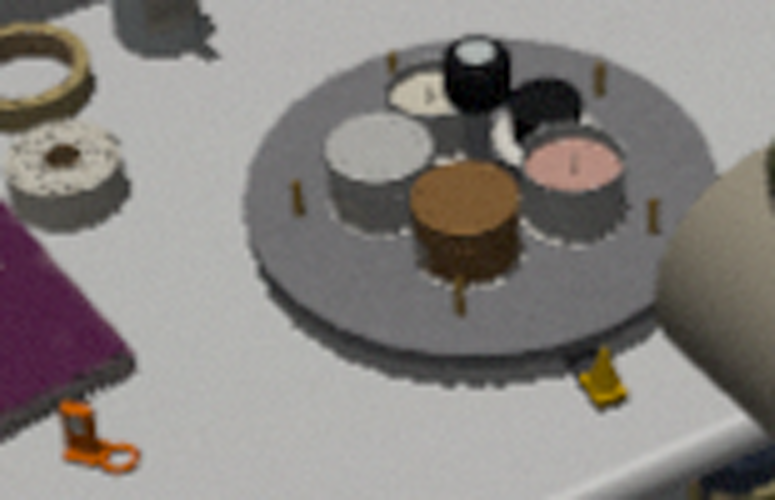

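```bash
cat > tag.py <<'E'
from h import *
from scipy.optimize import minimize
S=4
def model(x,y,z,a):
    c,s=np.cos(a),np.sin(a); R=np.array([[c,-s,0],[s,c,0],[0,0,1]])
    return lambda Q:(R@np.array(Q,float).T).T+[x,y,z]
def rend(p,par,roi,z):
    x0,y0,x1,y1=roi; f=model(par[0],par[1],z,par[2]); im=np.zeros(((y1-y0)*S*1,(x1-x0)*S),np.uint8)
    pr=lambda Q:np.round(((np.array([proj(p,q) for q in f(Q)])-[x0,y0]+.5)*S-.5)*16).astype(np.int32)
    th=np.linspace(0,2*np.pi,40)
    circ=lambda r,h:[(r*np.cos(t),r*np.sin(t),h) for t in th]
    hull=lambda Q:cv2.fillConvexPoly(im,cv2.convexHull(pr(Q)),1,shift=4)
    hull(circ(.012,0)+circ(.012,.005))
    hole=np.zeros_like(im);h2=np.zeros_like(im)
    cv2.fillConvexPoly(hole,pr(circ(.0075,0)),1,shift=4);cv2.fillConvexPoly(h2,pr(circ(.0075,.005)),1,shift=4); im[(hole&h2)>0]=0
    hull([(u,v,w) for u in(.011,.034) for v in(-.0045,.0045) for w in(0,.005)])
    hull([(u,v,w) for u in(.014,.034) for v in(-.0045,.0045) for w in(0.,.04)])
    return cv2.resize(im.astype(np.float32),(x1-x0,y1-y0),interpolation=cv2.INTER_AREA)
def soft(p,roi):
    x0,y0,x1,y1=roi; i=p["image"][y0:y1,x0:x1].astype(float); h=cv2.cvtColor(p["image"],cv2.COLOR_RGB2HSV)[y0:y1,x0:x1]
    sat=h[...,1]/255.; m=np.clip((sat-.15)/.55,0,1)*((h[...,0]<22)|(h[...,0]>176)); return m
def fit(views,par,z):
    ms=[(p,r,soft(p,r)) for p,r in views]
    cost=lambda q:sum(((rend(p,q,r,z)-m)**2).sum() for p,r,m in ms)
    best=None
    for a in(-.2,0,.2):
        r=minimize(cost,np.array(par)+[0,0,a],method="Nelder-Mead",options=dict(initial_simplex=np.array(par)+[0,0,a]+np.array([[0,0,0],[.006,0,0],[0,.006,0],[0,0,.2]]),xatol=1e-5,fatol=1e-3))
        if best is None or r.fun<best.fun: best=r
    return best,[m.sum() for *_,m in ms]
E
python3 - <<'E'
from tag import *
t=snapshot("top"); s=snapshot("scene")
ring=tri([(t,(140.7,223.7)),(s,(168.8,256))]); tab=tri([(t,(132.8,215.8)),(s,(159.8,245.6))]); print("ring",ring,"tabtop",tab)
p0=[*at(t,(140.7,223.7),.003)[:2],np.arctan2(tab[1]-ring[1],tab[0]-ring[0])]; print(p0)
RT=(122,206,152,236);RS=(150,238,178,264)
for v in([(t,RT)],[(s,RS)],[(t,RT),(s,RS)]):
    b,m=fit(v,p0,0.); print(b.x[:2],np.degrees(b.x[2]),b.fun,m)
# posts
top=[(248.9,150.3),(205.2,180.8),(292.6,181.2),(220.5,232.5)]
print("post trial tri:",tri([(t,(220.7,232.5)),(s,(237,222))]))
# fit axis, phase to top posts mean height .047; last one from crop
top.append((527/3-.33+100,310/3-.33+130))
U=np.array(top)
def res(q,p,U,z):
    import itertools
    pts=np.array([proj(p,(q[0]+.122*np.cos(q[2]+k*2*np.pi/5),q[1]+.122*np.sin(q[2]+k*2*np.pi/5),z)) for k in range(5)])
    d=np.linalg.norm(pts[:,None]-U[None],axis=2); j=d.argmin(0); return (pts[j]-U).ravel()
from scipy.optimize import least_squares
for z in(.045,.052,.06):
    r=least_squares(res,[.578,.041,np.radians(150)],args=(t,U,z)); print("axis top z",z,r.x[:2],np.degrees(r.x[2])%72,r.cost)
U2=np.array([(223,177),(264.5,180.5),(204.1,204.4),(275,207.8),(237,223.5)])
r=least_squares(res,[.578,.041,np.radians(150)],args=(s,U2,.045)); print("axis scene",r.x[:2],np.degrees(r.x[2])%72,r.cost)
print("knob top tri",tri([(t,(444/3-.33+100,183/3-.33+130)),(s,(479/5-.4+145,52/5-.4+165))]))
# pointer tip
print("pointer",tri([(t,(427/3-.33+100,404/3-.33+130)),(s,(604/5-.4+145,352/5-.4+165))]), at(t,(427/3-.33+100,404/3-.33+130),.04))
print("brown lid",at(t,(399/3-.33+100,253/3-.33+130),.078))
E
```

```text
ring [0.4997386  0.33476065 0.00583454] tabtop [0.52035868 0.34807021 0.03902193]
[np.float64(0.4991515027921068), np.float64(0.33458583886228227), np.float64(0.5731812660413185)]
[0.50070282 0.33556689] 37.37629355793014 19.974214587086657 [np.float64(114.15151515151516)]
[0.50350037 0.33607876] 44.83465801789079 25.076289445651863 [np.float64(99.34402852049911)]
[0.50208786 0.33594642] 41.9373838776636 52.01793106036775 [np.float64(114.15151515151516), np.float64(99.34402852049911)]
post trial tri: [0.47972394 0.10975572 0.05298979]
axis top z 0.045 [0.57906377 0.04020118] 0.7453192022471171 0.17252371151356602
axis top z 0.052 [0.5782546  0.04002521] 0.7452984853128442 0.7122420923042408
axis top z 0.06 [0.57733041 0.03982415] 0.7452749845025437 2.1427981302477135
axis scene [0.58083133 0.04108545] 0.8033091257263152 1.2468714459880348
knob top tri [0.5779755  0.04004694 0.14347612]
pointer [0.39937497 0.05415899 0.03663434] [0.39886738 0.05274609 0.04      ]
brown lid [0.52636322 0.07815073 0.078     ]
```

```bash
cat > go.py <<'E'
import sys; from h import *
def go(x,y,z,yaw):
    s=telemetry.get_state(); R=np.array(s["eef_rot"]); d=R.T@(np.array([x,y,z])-s["tcp_pos"])/.2
    a=np.degrees(np.arctan2(R[1,0],R[0,0])); print("t",round(s["t"],2),"tcp",np.round(s["tcp_pos"],4),"yaw",round(a,2),"w",round(s["gripper_width"]*1000,1),"F",np.round(s["force"],1),"grip",round(s["grip_force"],1))
    print("SHIFT",np.round(d,4),"TURN",round(-((yaw-a+180)%360-180)/45,4))
go(*map(float,sys.argv[1:5]))
E
python3 go.py .52 .351 .231 39
```

```text
t 1.6 tcp [ 0.1605 -0.4998  0.2313] yaw 17.81 w 85.2 F [ 0.3  0.  -0.5] grip 0.0
SHIFT [ 3.0121e+00 -3.5008e+00  1.6000e-03] TURN -0.471
```

```bash
for i in 1; do python3 -m creep '[[0.75,-0.875,0,0,60],[0.75,-0.875,0,0,40],[0.75,-0.875,0,0,25],[0.75,-0.875,0,0,25],[0.75,-0.875,0,0,25],[0.75,-0.875,0,0,25],[0.75,-0.875,0,0,25]]' 30; done; python3 go.py .52 .351 .231 39
```

```text
t: 2.18
tcp_pos: [0.2509, -0.2841, 0.2316]
eef_rot: [[0.951, 0.309, 0.001], [0.309, -0.951, -0.0], [0.001, 0.0, -1.0]]
force: [-0.2, -0.4, -0.4]
gripper_width: 0.0249
grip_force: 0.0
t 2.18 tcp [ 0.2509 -0.2841  0.2316] yaw 18.01 w 24.9 F [-0.2 -0.4 -0.4] grip 0.0
SHIFT [ 2.2612 -2.604   0.0039] TURN -0.4664
```

```bash
python3 -m creep '[[0.75,-0.87,0,-0.15,25],[0.75,-0.87,0,-0.3,25],[0.75,-0.87,0,-0.466,25],[0.75,-0.87,0,-0.466,25],[0.75,-0.87,0,-0.466,25],[0.75,-0.87,0,-0.466,25],[0.75,-0.87,0,-0.466,25],[0.75,-0.87,0,-0.466,25]]'; python3 go.py .52 .351 .231 39
```

```text
t: 2.85
tcp_pos: [0.3397, -0.0756, 0.2314]
eef_rot: [[0.778, 0.628, 0.0], [0.628, -0.778, -0.0], [-0.0, 0.0, -1.0]]
force: [-0.5, -0.4, 0.8]
gripper_width: 0.0248
grip_force: 0.0
t 2.85 tcp [ 0.3397 -0.0756  0.2314] yaw 38.92 w 24.8 F [-0.5 -0.4  0.8] grip 0.0
SHIFT [ 2.0414e+00 -1.0931e+00  1.2000e-03] TURN -0.0017
```

```bash
python3 -m creep '[[1,-0.54,0,0,25],[1,-0.54,0,0,25],[1,-0.54,0,0,25],[1,-0.54,0,0,25],[1,-0.54,0,0,25],[1,-0.54,0,0,25],[1,-0.54,0,0,25]]';python3 -m creep '[[1,-0.54,0,0,25],[1,-0.54,0,0,25],[1,-0.54,0,0,25],[1,-0.54,0,0,25],[1,-0.54,0,0,25],[1,-0.54,0,0,25],[1,-0.54,0,0,25],[1,-0.54,0,0,25]]'; python3 go.py .52 .351 .06 39
python3 - <<'E'
from tag import *
t=snapshot("top"); p0=[.501,.3355,np.radians(39)]
s=snapshot("scene")
RT=(122,206,152,236);RS=(150,238,178,264)
cv2.imwrite("pics/a.png",cv2.cvtColor(np.hstack([cv2.resize(p["image"][y-45:y+45,x-45:x+45],None,fx=4,fy=4,interpolation=2) for p,x,y in((t,140,215),(s,165,240))]),4))
E
```

```text
t: 3.43
tcp_pos: [0.429, 0.1349, 0.2309]
eef_rot: [[0.778, 0.628, -0.0], [0.628, -0.778, 0.0], [0.0, -0.0, -1.0]]
force: [0.2, -1.5, 0.1]
gripper_width: 0.025
grip_force: 0.0
t: 4.1
tcp_pos: [0.517, 0.3414, 0.2305]
eef_rot: [[0.78, 0.625, -0.001], [0.625, -0.78, -0.001], [-0.001, 0.0, -1.0]]
force: [0.7, -0.7, 0.3]
gripper_width: 0.0249
grip_force: 0.0
t 4.1 tcp [0.517  0.3414 0.2305] yaw 38.72 w 24.9 F [ 0.7 -0.7  0.3] grip 0.0
SHIFT [ 0.0428 -0.0281  0.8523] TURN -0.0063
```

View pics/a.png

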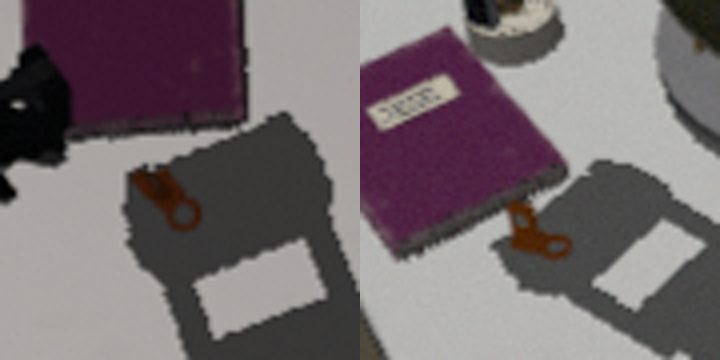

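The tag is untouched in the gripper's shadow (ring at top px ≈(141,223)), clear of the notebook corner. Descending.

```bash
python3 -m creep '[[0.043,-0.028,0.2,0,25],[0.043,-0.028,0.4,0,25],[0.043,-0.028,0.6,0,25],[0.043,-0.028,0.8,0,25],[0.043,-0.028,0.85,0,25],[0.043,-0.028,0.85,0,25]]'; python3 go.py .52 .351 .012 39
```

```text
t: 4.7
tcp_pos: [0.5183, 0.3509, 0.0595]
eef_rot: [[0.781, 0.625, -0.005], [0.625, -0.781, -0.002], [-0.005, -0.001, -1.0]]
force: [0.2, 1.0, 0.5]
gripper_width: 0.0251
grip_force: 0.0
t 4.7 tcp [0.5183 0.3509 0.0595] yaw 38.69 w 25.1 F [0.2 1.  0.5] grip 0.0
SHIFT [0.0079 0.0052 0.2372] TURN -0.0069
```

```bash
python3 -m creep '[[0.008,0.005,0.08,0,25],[0.008,0.005,0.16,0,25],[0.008,0.005,0.237,0,25],[0.008,0.005,0.237,0,25],[0.008,0.005,0.237,0,18],[0.008,0.005,0.237,0,14],[0.008,0.005,0.237,0,10],[0.008,0.005,0.237,0,4],[0.008,0.005,0.237,0,2],[0.008,0.005,0.237,0,2]]' 40; python3 go.py .52 .351 .13 39
```

```text
t: 5.53
tcp_pos: [0.5221, 0.3534, 0.0161]
eef_rot: [[0.78, 0.626, 0.003], [0.626, -0.78, 0.001], [0.003, 0.001, -1.0]]
force: [-1.6, -1.3, 6.3]
gripper_width: 0.0082
grip_force: 39.6
t 5.53 tcp [0.5221 0.3534 0.0161] yaw 38.78 w 8.2 F [-1.6 -1.3  6.3] grip 39.6
SHIFT [-0.014   0.0033 -0.5693] TURN -0.0049
```

```bash
python3 -m creep '[[0,0,-0.1,0,2],[0,0,-0.25,0,2],[0,0,-0.4,0,2],[0,0,-0.55,0,2],[0,0,-0.65,0,2],[0,0,-0.65,0,2],[0,0,-0.65,0,2]]' 40; python3 go.py .48 .24 .146 144.75
python3 - <<'E'
from tag import *
s0=telemetry.get_state(); t=snapshot("top"); s=snapshot("scene")
for n,p in(("t",t),("s",s)):
    print(n,proj(p,(.502,.336,.13)),proj(p,(.52,.351,.15)))
cv2.imwrite("pics/b.png",cv2.cvtColor(np.hstack([cv2.resize(p["image"][y-45:y+45,x-45:x+45],None,fx=4,fy=4,interpolation=2) for p,(x,y) in((t,proj(t,(.51,.345,.13)).astype(int)),(s,proj(s,(.51,.345,.13)).astype(int)))]),4))
E
```

```text
t: 6.12
tcp_pos: [0.5214, 0.3532, 0.1455]
eef_rot: [[0.78, 0.626, 0.003], [0.626, -0.78, 0.001], [0.003, 0.001, -1.0]]
force: [0.1, -1.1, -0.4]
gripper_width: 0.0083
grip_force: 39.0
t 6.12 tcp [0.5214 0.3532 0.1455] yaw 38.78 w 8.3 F [ 0.1 -1.1 -0.4] grip 39.0
SHIFT [-0.5161  0.3115 -0.0038] TURN -2.3548
t [122.49208352 220.40262238] [113.29236602 212.09776623]
s [163.07002925 226.44901457] [154.80409788 219.53805631]
```

View pics/b.png

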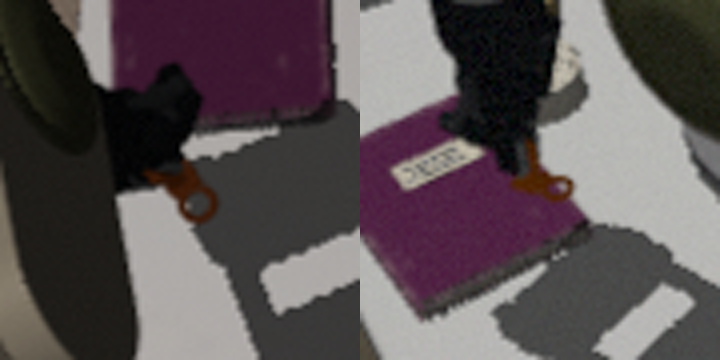

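The tag is held level, with its hole in view in both images (crop (198,201) and (561,187)). I'll triangulate the hole relative to the tool.

```bash
python3 -m creep '[[-0.26,0.16,0,-0.15,2],[-0.26,0.16,0,-0.3,2],[-0.26,0.16,0,-0.45,2],[-0.26,0.16,0,-0.6,2],[-0.26,0.16,0,-0.75,2],[-0.26,0.16,0,-0.9,2],[-0.26,0.16,0,-0.9,2]]'; python3 go.py .48 .24 .146 144.75
python3 - <<'E'
from tag import *
t=snapshot("top"); s=snapshot("scene")
def px(p,x,y):
    c=proj(p,(.51,.345,.13)).astype(int)-45; return c+np.array([x,y])/4-.375
h=tri([(t,px(t,198,201)),(s,px(s,561-360,187))]); tcp=np.array([.5214,.3532,.1455]); R=np.array([[0.78,0.626,0.003],[0.626,-0.78,0.001],[0.003,0.001,-1.0]])
print(h,R.T@(h-tcp))
E
```

```text
t: 6.8
tcp_pos: [0.5, 0.2953, 0.1426]
eef_rot: [[0.182, 0.983, -0.002], [0.983, -0.182, -0.001], [-0.001, -0.002, -1.0]]
force: [0.3, 0.7, 0.7]
gripper_width: 0.0083
grip_force: 39.0
t 6.8 tcp [0.5    0.2953 0.1426] yaw 79.51 w 8.3 F [0.3 0.7 0.7] grip 39.0
SHIFT [-0.29   -0.0483 -0.0165] TURN -1.4498
[0.50020921 0.33513769 0.1317722 ] [-0.02787701  0.00080944  0.01364617]
```

```bash
python3 -m creep '[[-0.29,-0.05,-0.015,-0.15,2],[-0.29,-0.05,-0.015,-0.3,2],[-0.29,-0.05,-0.015,-0.45,2],[-0.29,-0.05,-0.015,-0.6,2],[-0.29,-0.05,-0.015,-0.75,2],[-0.29,-0.05,-0.015,-0.9,2],[-0.29,-0.05,-0.015,-0.95,2],[-0.29,-0.05,-0.015,-0.95,2]]'; python3 go.py .4559 .1268 .125 144.75
```

```text
t: 7.57
tcp_pos: [0.4798, 0.2404, 0.1465]
eef_rot: [[-0.529, 0.849, -0.001], [0.849, 0.529, -0.0], [0.0, -0.001, -1.0]]
force: [0.6, 0.0, -1.4]
gripper_width: 0.0081
grip_force: 39.1
t 7.57 tcp [0.4798 0.2404 0.1465] yaw 121.93 w 8.1 F [ 0.6  0.  -1.4] grip 39.1
SHIFT [-0.419  -0.4015  0.1078] TURN -0.5072
```

```bash
python3 -m creep '[[-0.419,-0.4015,0.06,-0.15,2],[-0.419,-0.4015,0.11,-0.3,2],[-0.419,-0.4015,0.17,-0.45,2],[-0.419,-0.4015,0.17,-0.507,2],[-0.419,-0.4015,0.17,-0.507,2],[-0.419,-0.4015,0.17,-0.507,2],[-0.419,-0.4015,0.17,-0.507,2]]'; python3 go.py .4559 .1268 .1 144.75
python3 - <<'E'
from tag import *
t=snapshot("top"); s=snapshot("scene")
out=[]
for p in(t,s):
    c=proj(p,(.475,.113,.08)).astype(int)-30; out.append(cv2.resize(p["image"][c[1]:c[1]+60,c[0]:c[0]+60],None,fx=6,fy=6,interpolation=2)); print(c)
cv2.imwrite("pics/c.png",cv2.cvtColor(np.hstack(out),4))
E
```

```text
t: 8.15
tcp_pos: [0.4568, 0.1275, 0.1134]
eef_rot: [[-0.816, 0.578, 0.001], [0.578, 0.816, 0.0], [-0.001, 0.001, -1.0]]
force: [-0.8, -0.4, 1.2]
gripper_width: 0.0081
grip_force: 39.3
t 8.15 tcp [0.4568 0.1275 0.1134] yaw 144.67 w 8.1 F [-0.8 -0.4  1.2] grip 39.3
SHIFT [ 0.0018 -0.0055  0.0668] TURN -0.0017
[188 204]
[206 186]
```

View pics/c.png

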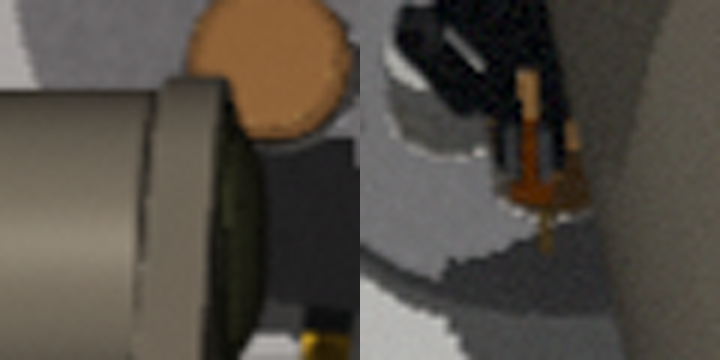

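Top view is blocked by the arm; the scene view shows the tag above the brown post. Descending carefully with a force check.

```bash
python3 -m creep '[[0,-0.004,0.06,0,2],[0,-0.004,0.12,0,2],[0,-0.004,0.18,0,2],[0,-0.004,0.22,0,2],[0,-0.004,0.26,0,2],[0,-0.004,0.26,0,2]]'; python3 go.py .4567 .1266 .046 144.75
```

```text
t: 8.75
tcp_pos: [0.4553, 0.1264, 0.0598]
eef_rot: [[-0.818, 0.576, -0.002], [0.576, 0.818, -0.0], [0.002, -0.001, -1.0]]
force: [-1.0, 0.4, -0.3]
gripper_width: 0.0082
grip_force: 39.3
t 8.75 tcp [0.4553 0.1264 0.0598] yaw 144.84 w 8.2 F [-1.   0.4 -0.3] grip 39.3
SHIFT [-0.0052  0.0047  0.0689] TURN 0.0019
```

```bash
python3 -m creep '[[-0.003,0.003,0.03,0,2],[-0.003,0.003,0.05,0,2],[-0.003,0.003,0.07,0,2],[-0.003,0.003,0.07,0,2]]'
python3 - <<'E'
from tag import *
s=snapshot("scene")
c=proj(s,(.475,.113,.05)).astype(int)-25; print(c)
cv2.imwrite("pics/d.png",cv2.cvtColor(cv2.resize(s["image"][c[1]:c[1]+50,c[0]:c[0]+50],None,fx=10,fy=10,interpolation=2),4))
E
```

```text
t: 9.08
tcp_pos: [0.4565, 0.1263, 0.0464]
eef_rot: [[-0.818, 0.576, -0.001], [0.576, 0.818, -0.0], [0.0, -0.0, -1.0]]
force: [-0.5, 0.6, -0.7]
gripper_width: 0.008
grip_force: 39.4
[211 198]
```

View pics/d.png

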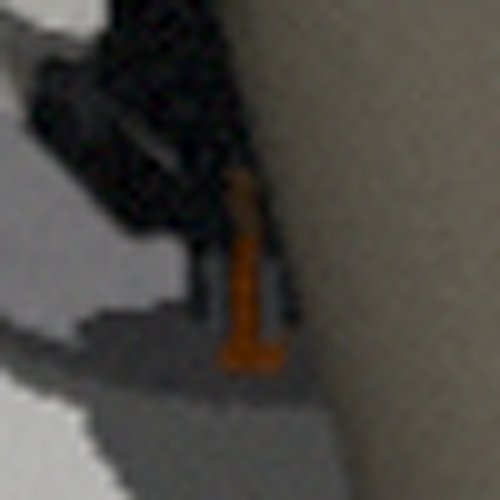

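```bash
python3 -m creep '[[0,0,0.008,0,2],[0,0,0.008,0,2],[0,0,0.008,0,6],[0,0,0.008,0,12],[0,0,0.008,0,22],[0,0,0.008,0,25],[0,0,-0.05,0,25],[0,0,-0.15,0,25],[0,0,-0.35,0,25],[0,0,-0.55,0,25],[0,0,-0.6,0,25],[0,0,-0.6,0,25]]'; python3 go.py .5 .35 .2 110; python3 -m creep '[[-0.1,-0.5,-0.2,0,25],[-0.1,-0.5,-0.3,0,25],[-0.1,-0.7,-0.3,0,25],[-0.1,-0.9,-0.3,0,25],[-0.1,-0.9,-0.3,0,40],[-0.1,-0.9,-0.3,0,60],[-0.1,-0.9,-0.3,0,85]]'
python3 - <<'E'
from tag import *
t=snapshot("top"); s=snapshot("scene")
out=[]
for p in(t,s):
    c=proj(p,(.475,.113,.04)).astype(int)-35; out.append(cv2.resize(p["image"][c[1]:c[1]+70,c[0]:c[0]+70],None,fx=5.5,fy=5.5,interpolation=2)); print(c)
cv2.imwrite("pics/e.png",cv2.cvtColor(np.hstack(out),4))
E
```

```text
t: 10.13
tcp_pos: [0.4581, 0.1263, 0.1699]
eef_rot: [[-0.818, 0.576, 0.006], [0.576, 0.818, 0.0], [-0.005, 0.004, -1.0]]
force: [-0.2, -1.4, 0.3]
gripper_width: 0.0251
grip_force: 0.0
t 10.13 tcp [0.4581 0.1263 0.1699] yaw 144.85 w 25.1 F [-0.2 -1.4  0.3] grip 0.0
SHIFT [ 0.4719  1.0357 -0.149 ] TURN 0.7744
t: 10.72
tcp_pos: [0.3689, -0.0331, 0.2263]
eef_rot: [[-0.816, 0.578, -0.001], [0.578, 0.816, 0.0], [0.001, -0.0, -1.0]]
force: [0.6, 0.9, 0.2]
gripper_width: 0.0605
grip_force: 0.0
[184 199]
[202 191]
```

View pics/e.png

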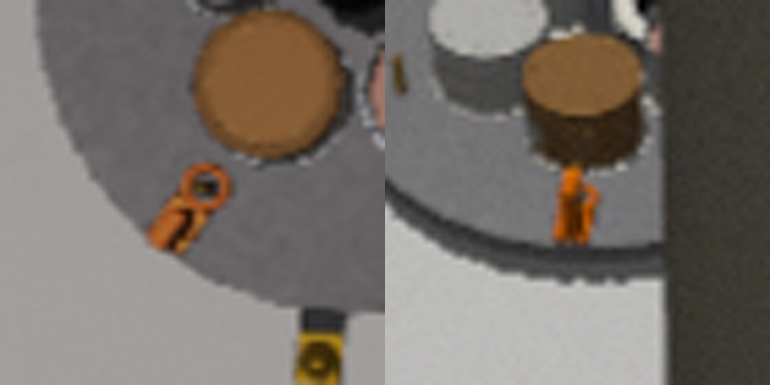

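Tag sits on the brown post flat (top crop (205,187), post inside the ring). Now measure the turn angle and go to the knob.

```bash
cat > ang.py <<'E'
from tag import *
def ell(p,roi,lo,hi):
    x0,y0,x1,y1=roi; h=cv2.cvtColor(p["image"],cv2.COLOR_RGB2HSV); m=cv2.inRange(h,lo,hi); k=np.zeros_like(m);k[y0:y1,x0:x1]=m[y0:y1,x0:x1]
    n,l,st,ce=cv2.connectedComponentsWithStats(k); i=1+st[1:,4].argmax(); c=cv2.findContours((l==i).astype(np.uint8),0,2)[0][0]; return cv2.minEnclosingCircle(cv2.convexHull(c)),ce[i]
def disc(p):
    c=max(cv2.findContours(nets.masks_of("turntable",p)[0]["mask"].astype(np.uint8),0,2)[0],key=cv2.contourArea)[:,0]
    W=np.array([at(p,q,.03)[:2] for q in cv2.convexHull(c)[:,0].astype(float)]); A=np.c_[2*W,np.ones(len(W))]; return np.linalg.lstsq(A,(W**2).sum(1),rcond=None)[0][:2]
E
python3 - <<'E'
from ang import *
t=snapshot("top")
az=lambda P,A:np.degrees(np.arctan2(P[1]-A[1],P[0]-A[0]))
A=np.array([.5785,.0402]); print("disc",disc(t))
tip=at(t,(241.4,263.1),.04); print("tip",tip,az(tip,A),np.linalg.norm(tip[:2]-A))
arm=at(t,(184+321/5.5-.41,199+322/5.5-.41),.012); print("arm",az(arm,A))
(c,r),ce=ell(t,(215,198,250,230),(8,90,80),(22,255,255)); b=at(t,ce,.077); print("brown",c,r,ce,b,az(b,A))
print("yellow blob",[az(at(t,ell(t,(230,255,255,275),(20,90,20),(35,255,255))[1],z),A) for z in(.01,.02)])
E
python3 go.py .578 .0405 .226 144.8
```

```text
disc [0.57878302 0.04174346]
tip [0.4019857 0.0543938 0.04     ] 175.40264564095276 0.17708405426865104
arm 174.9885239292142
brown (232.08570861816406, 213.77142333984375) 13.366453170776367 [231.96774194 213.73655914] [0.52706471 0.08001758 0.077     ] 142.25548643724068
yellow blob [np.float64(175.30833978278068), np.float64(175.41660396169567)]
t 10.92 tcp [ 0.3696 -0.0316  0.2263] yaw 144.93 w 84.7 F [-0.2  0.  -0.4] grip 0.0
SHIFT [-6.457e-01  8.937e-01  6.000e-04] TURN 0.003
```

```bash
python3 -m creep '[[-0.646,0.894,0,0,85],[-0.646,0.894,0,0,85],[-0.646,0.894,0,0,85],[-0.646,0.894,0,0,85],[-0.646,0.894,0,0,85],[-0.646,0.894,0,0,85],[-0.646,0.894,0,0,85],[-0.646,0.894,0,0,85],[-0.646,0.894,0,0,85]]'; python3 go.py .578 .0405 .103 144.8
```

```text
t: 11.67
tcp_pos: [0.5772, 0.0398, 0.2265]
eef_rot: [[-0.818, 0.575, -0.001], [0.575, 0.818, 0.0], [0.001, -0.001, -1.0]]
force: [-0.4, 0.3, -0.1]
gripper_width: 0.0851
grip_force: 0.0
t 11.67 tcp [0.5772 0.0398 0.2265] yaw 144.89 w 85.1 F [-0.4  0.3 -0.1] grip 0.0
SHIFT [-0.0017  0.0052  0.6177] TURN 0.0019
```

```bash
python3 -m creep '[[-0.002,0.005,0.15,0,85],[-0.002,0.005,0.3,0,85],[-0.002,0.005,0.45,0,85],[-0.002,0.005,0.55,0,85],[-0.002,0.005,0.617,0,80],[-0.002,0.005,0.617,0,70],[-0.002,0.005,0.617,0,60],[-0.002,0.005,0.617,0,52],[-0.002,0.005,0.617,0,46],[-0.002,0.005,0.617,0,42],[-0.002,0.005,0.617,0,35],[-0.002,0.005,0.617,0,35]]' 50; python3 -m creep '[[0,0,0,0,35],[0,0,0,0,35]]' 70;  python3 go.py .578 .0405 .103 176.3
```

```text
t: 12.67
tcp_pos: [0.5795, 0.0401, 0.1052]
eef_rot: [[-0.818, 0.576, 0.003], [0.576, 0.818, -0.0], [-0.002, 0.002, -1.0]]
force: [-1.9, 0.4, 7.4]
gripper_width: 0.0427
grip_force: 49.7
t: 12.83
tcp_pos: [0.5795, 0.0401, 0.1053]
eef_rot: [[-0.818, 0.576, 0.003], [0.576, 0.818, -0.0], [-0.002, 0.002, -1.0]]
force: [-2.2, 1.1, 6.8]
gripper_width: 0.0421
grip_force: 69.9
t 12.83 tcp [0.5795 0.0401 0.1053] yaw 144.85 w 42.1 F [-2.2  1.1  6.8] grip 69.9
SHIFT [ 0.0075 -0.0025  0.0116] TURN -0.6989
```

```bash
python3 -m creep '[[0,0,0,-0.02,35],[0,0,0,-0.06,35],[0,0,0,-0.12,35],[0,0,0,-0.2,35],[0,0,0,-0.28,35],[0,0,0,-0.36,35],[0,0,0,-0.44,35],[0,0,0,-0.52,35],[0,0,0,-0.59,35],[0,0,0,-0.64,35],[0,0,0,-0.67,35],[0,0,0,-0.68,35]]'; python3 -m creep '[[0,0,0,0,35],[0,0,0,0,35]]'
python3 go.py .578 .0405 .103 176.3
python3 - <<'E'
from ang import *
t=snapshot("top"); s=snapshot("scene")
out=[]
for p in(t,s):
    c=proj(p,(.475,.06,.06)).astype(int)-35; out.append(cv2.resize(p["image"][c[1]:c[1]+70,c[0]:c[0]+70],None,fx=5.5,fy=5.5,interpolation=2)); print(c)
cv2.imwrite("pics/f.png",cv2.cvtColor(np.hstack(out),4))
E
```

```text
t: 13.83
tcp_pos: [0.5795, 0.0401, 0.1053]
eef_rot: [[-0.997, 0.079, 0.003], [0.079, 0.997, 0.0], [-0.003, 0.0, -1.0]]
force: [-1.8, 0.3, 7.0]
gripper_width: 0.0427
grip_force: 70.1
t: 14.0
tcp_pos: [0.5795, 0.0401, 0.1053]
eef_rot: [[-0.997, 0.079, 0.003], [0.079, 0.997, 0.0], [-0.003, 0.0, -1.0]]
force: [-2.2, 0.2, 7.0]
gripper_width: 0.0424
grip_force: 70.1
t 14.0 tcp [0.5795 0.0401 0.1053] yaw 175.44 w 42.4 F [-2.2  0.2  7. ] grip 70.1
SHIFT [0.0076 0.0015 0.0115] TURN -0.019
[204 199]
[216 180]
```

View pics/f.png

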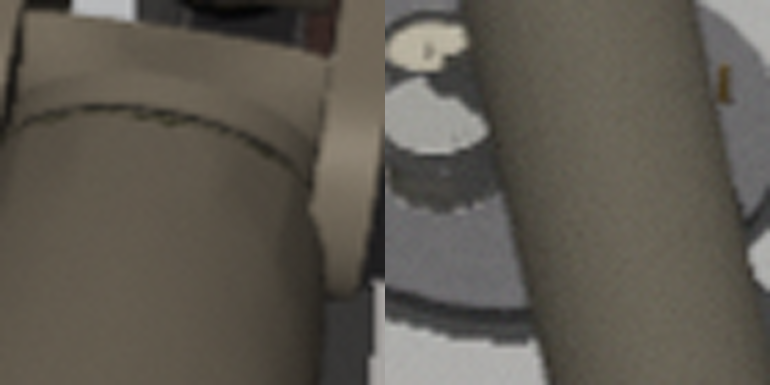

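The arm hides both tin and pointer (turn measured by the tool: 30.6°). There's time, so I'll release, step aside and measure.

```bash
python3 -m creep '[[0,0,0,0,50],[0,0,0,0,70],[0,0,0,0,85],[0,0,0,0,85],[0,0,0,0,85],[0,0,-0.1,0,85],[0,0,-0.3,0,85],[0,0,-0.5,0,85],[0,0,-0.62,0,85],[0,0,-0.62,0,85]]'; python3 -m creep '[[0.8,-0.9,0,0,85],[0.8,-0.9,0,0,85],[0.8,-0.9,0,0,85],[0.8,-0.9,0,0,85],[0.8,-0.9,0,0,85],[0.8,-0.9,0,0,85],[0.8,-0.9,0,0,85]]'
python3 - <<'E'
from ang import *
from scipy.optimize import least_squares
t=snapshot("top")
az=lambda P,A:np.degrees(np.arctan2(P[1]-A[1],P[0]-A[0]))
h=cv2.cvtColor(t["image"],cv2.COLOR_RGB2HSV); m=cv2.inRange(h,(8,90,20),(35,255,255)); k=np.zeros_like(m); k[138:275,190:310]=m[138:275,190:310]
n,_,st,ce=cv2.connectedComponentsWithStats(k); print([(st[i].tolist(),ce[i].round(1).tolist()) for i in range(1,n) if st[i][4]>2])
c=np.array([210,190]); cv2.imwrite("pics/g.png",cv2.cvtColor(cv2.resize(t["image"][190:280,190:290],None,fx=7,fy=6.6,interpolation=2) if 0 else cv2.resize(t["image"][190:275,195:295],None,fx=7,fy=7,interpolation=2),4))
E
```

```text
t: 14.93
tcp_pos: [0.5807, 0.0398, 0.2333]
eef_rot: [[-0.997, 0.079, 0.01], [0.079, 0.997, -0.001], [-0.01, -0.001, -1.0]]
force: [-0.3, 0.0, 0.3]
gripper_width: 0.0851
grip_force: 0.0
t: 15.52
tcp_pos: [0.4021, -0.1294, 0.2271]
eef_rot: [[-0.996, 0.084, -0.001], [0.084, 0.996, -0.0], [0.001, -0.001, -1.0]]
force: [0.3, 0.9, 0.5]
gripper_width: 0.0851
grip_force: 0.0
[([225, 155, 3, 3, 6], [225.8, 156.0]), ([279, 160, 2, 4, 6], [279.3, 161.2]), ([202, 204, 3, 3, 6], [203.0, 204.8]), ([232, 206, 27, 27, 586], [244.7, 219.1]), ([290, 213, 3, 2, 4], [291.0, 213.8]), ([239, 237, 10, 19, 125], [242.9, 247.0]), ([243, 241, 2, 2, 4], [243.5, 241.5]), ([238, 259, 9, 11, 82], [241.6, 263.7])]
```

View pics/g.png

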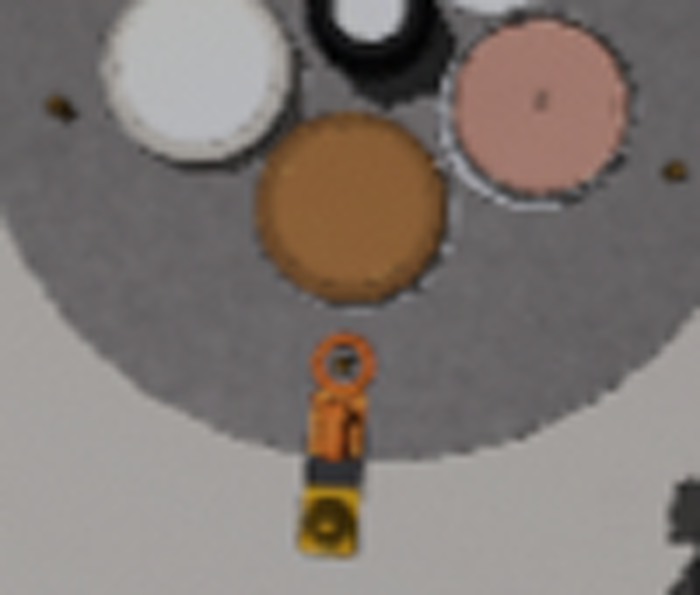

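Brown tin (244.7,219.1), tag ring (243.5,241.5) and pointer (241.6,263.7) line up almost exactly; computing the residual.

```bash
python3 - <<'E'
from ang import *
from scipy.optimize import least_squares
t=snapshot("top")
az=lambda P,A:np.degrees(np.arctan2(P[1]-A[1],P[0]-A[0]))
U=np.array([(225.8,156),(279.3,161.2),(203,204.8),(291,213.8),(243.7,241.5)])
def res(q):
    pts=np.array([proj(t,(q[0]+.122*np.cos(q[2]+k*2*np.pi/5),q[1]+.122*np.sin(q[2]+k*2*np.pi/5),.047)) for k in range(5)])
    return (pts[np.linalg.norm(pts[:,None]-U[None],axis=2).argmin(0)]-U).ravel()
r=least_squares(res,[.578,.041,np.radians(175.5)]); A=r.x[:2]; print("axis",A,np.degrees(r.x[2])%72+144,r.cost)
for AA in(A,[.578,.0405],[.5788,.0415]):
    print("tip",[az(at(t,uv,z),AA) for uv,z in(((241.4,263.1),.04),((241.6,263.7),.015))],"brown",az(at(t,(244.6,219.1),.077),AA))
E
python3 go.py .5795 .0401 .227 175.4
```

```text
axis [0.57909213 0.04001653] 175.36574800335842 0.048922110318555756
tip [np.float64(175.35898015528232), np.float64(175.3041388809294)] brown 173.23285951948222
tip [np.float64(175.48667980823788), np.float64(175.42906532238388)] brown 173.54652813706758
tip [np.float64(175.82921191150754), np.float64(175.76533764352232)] brown 174.5034617548418
t 15.62 tcp [ 0.4047 -0.1272  0.2273] yaw 175.3 w 84.8 F [-0.1  0.   0.2] grip 0.0
SHIFT [-0.8027  0.9055  0.0016] TURN -0.0021
```

```bash
python3 -m creep '[[-0.803,0.9055,0,0,85],[-0.803,0.9055,0,0,85],[-0.803,0.9055,0,0,85],[-0.803,0.9055,0,0,85],[-0.803,0.9055,0,0,85],[-0.803,0.9055,0,0,85],[-0.803,0.9055,0,0,85],[-0.803,0.9055,0,0,85],[-0.803,0.9055,0,0,85]]'; python3 go.py .5795 .0401 .104 175.4
```

```text
t: 16.37
tcp_pos: [0.5793, 0.0417, 0.2268]
eef_rot: [[-0.997, 0.078, -0.001], [0.078, 0.997, 0.0], [0.001, -0.0, -1.0]]
force: [0.6, -0.8, 0.7]
gripper_width: 0.0851
grip_force: 0.0
t 16.37 tcp [0.5793 0.0417 0.2268] yaw 175.52 w 85.1 F [ 0.6 -0.8  0.7] grip 0.0
SHIFT [-0.0024 -0.0078  0.6139] TURN 0.0026
```

```bash
python3 -m creep '[[-0.002,-0.007,0.15,0,85],[-0.002,-0.007,0.3,0,85],[-0.002,-0.007,0.45,0,85],[-0.002,-0.007,0.55,0,85],[-0.002,-0.007,0.61,0,80],[-0.002,-0.007,0.61,0,70],[-0.002,-0.007,0.61,0,60],[-0.002,-0.007,0.61,0,52],[-0.002,-0.007,0.61,0,46],[-0.002,-0.007,0.61,0,42],[-0.002,-0.007,0.61,0,35],[-0.002,-0.007,0.61,0,35]]' 50; python3 -m creep '[[0,0,0,0,35],[0,0,0,0,35],[0,0,0,0,35]]' 70;  python3 go.py .5795 .0401 .104 176.2
```

```text
t: 17.37
tcp_pos: [0.5804, 0.04, 0.1072]
eef_rot: [[-0.997, 0.079, 0.003], [0.079, 0.997, 0.001], [-0.002, 0.001, -1.0]]
force: [-2.3, 1.0, 6.8]
gripper_width: 0.0423
grip_force: 49.8
t: 17.62
tcp_pos: [0.5804, 0.04, 0.1073]
eef_rot: [[-0.997, 0.079, 0.003], [0.079, 0.997, 0.001], [-0.003, 0.001, -1.0]]
force: [-2.0, 3.0, 7.8]
gripper_width: 0.0422
grip_force: 70.0
t 17.62 tcp [0.5804 0.04   0.1073] yaw 175.45 w 42.2 F [-2.   3.   7.8] grip 70.0
SHIFT [0.0047 0.0002 0.0164] TURN -0.0168
```

```bash
python3 -m creep '[[0,0,0,-0.01,35],[0,0,0,-0.017,35],[0,0,0,-0.017,35],[0,0,0,-0.017,35],[0,0,0,-0.017,35],[0,0,0,-0.017,35],[0,0,0,-0.017,35],[0,0,0,-0.017,35]]' 70;  python3 go.py .5795 .0401 .104 176.2
python3 -c "
from h import *
print(telemetry.get_state()['qvel']); print(manip.hand_in())"
```

```text
t: 18.28
tcp_pos: [0.5804, 0.04, 0.1073]
eef_rot: [[-0.998, 0.066, 0.003], [0.066, 0.998, 0.001], [-0.003, 0.001, -1.0]]
force: [-1.7, 2.7, 6.9]
gripper_width: 0.0423
grip_force: 70.0
t 18.28 tcp [0.5804 0.04   0.1073] yaw 176.21 w 42.3 F [-1.7  2.7  6.9] grip 70.0
SHIFT [0.0046 0.0001 0.0165] TURN 0.0002
[-0.01651946  0.02027435 -0.06186885 -0.07229413  0.05678537  0.11748241]
the job is handed in; nothing more can be done
None
```

I hung the tag flat on the brown tin's post, turned the brown tin to the yellow pointer (about 1° off by my last measurement plus a final 0.8° nudge), and handed the job in at about 18 s with the knob still gripped at 70 N; no verdict was returned.

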